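Set the carburettor tilting jig level, pin it and draw the latch down

TASK

The carburettor's tilting jig has been left tipped up: swing its cradle down to level by the black-gripped handle and push the red-knobbed lock pin fully home through the index hole so that it locks the cradle. Then push the yellow-tabbed bail over towards the brass keeper so that it drops down and hooks behind its tooth, and press the blue latch lever down past centre until it lies flat and the latch is drawn tight. Leave the loose parts lying about the counter where they are.

Things in the scene. Friction and masses are not known exactly. Their poses are not given: they have to be found in the camera images.
- jig: Green fixed stand of the tilting jig: base plate 170 x 340 x 10 mm, two cheeks at y = +/-88 mm, tops 128 mm high. Origin: centre of the base plate's underside, on the counter; x away from the robot, y left, z up. The trunnion axis runs along jig y, 115 mm over the origin. All x, y below are in this jig frame, heights above the counter.
- cradle (a joint): Cradle angle about the trunnion axis, rad: 0 = level, index hole in line with the pin; positive = near (handle) edge up; travel -0.25 to 0.9, starts 0.35 to 0.75. Balanced and stiff (0.28 N m, about 3 N at the handle): stays where left. Plate 120 x 144 mm carrying an aluminium carburettor whose top is 43 mm above the axis.
- handle (a point): Centre of the cradle's handle: round bar 13 mm thick along jig y, 70 mm of black grip between arms at y = +/-45 mm, 110 mm from the axis on the robot's side. At cradle angle q: x = -110 cos(q), y = 0, height 115 + 110 sin(q) mm. 44 mm free between bar and cradle plate.
- pin (a joint): Captive lock pin, 10 mm thick, round nose, in the steel guide block right (-y) of the jig; value = withdrawal, m: 0 = fully home at its stop, 0.026 = out. Starts 0.018 to 0.026. Push towards +y; friction 1.5 N. If the cradle is over about 0.1 rad off level it stops at 0.015 on the index plate; nearer, it draws the cradle true. Play when home 0.03 rad.
- pin_knob (a point): Grip point on the pin's upright post (14 mm thick, rising 43 mm above the pin's axis, red 20 mm ball on top): on the post's axis, 30 mm above the pin's axis, 16 mm below the ball's centre. Pin home: x = -50, y = -148, height 145 mm; withdrawing moves it to -y. Guide block: 125 mm high, outer face at y = -132 mm.
- index_hole (a point): Middle of the outer face of the index hole, 16 x 12 mm, in an 8 mm steel plate on the cradle's right side; x = -50, y = -80, height 115 mm when level.
- latch_lever (a joint): Blue draw-latch lever, rad: 0 = flat, pointing away from the keeper (+y), latched; 1.55 = fully raised, upright. Starts 1.40 to 1.5. Pivot along jig x at x = 42, y = 122, height 110 mm; a point r out is at y = 122 + r cos(q), height 110 + r sin(q). Stays where left (0.06 N m); drawing the hooked bail takes a few N at its end and passes centre about 0.2 rad above flat.
- lever_tip (a point): Point on the upper (keeper-side, when raised) face of the blue lever, 55 mm from the pivot; the lever is 60 mm long, 20 mm wide, 5 mm thick, its upper face 4.5 mm off the line through the pivot.
- bail (a joint): Bail angle relative to the lever, rad, at most 2.9. Slope of the bail above level = this minus the lever angle. Starts 2.75 to 2.85 (slope 1.25 to 1.45: almost upright, just on the keeper's side of the lever); held by slight friction (0.012 N m): tipped below slope 1.15 it drops by itself. Pivot on the lever: y = 122 + 18 cos(q-0.2), height 110 + 18 sin(q-0.2) mm, q = lever angle.
- bail_bar (a point): Middle of the bail's crossbar, steel bar 6 mm thick, 38 mm long along jig x, 78 mm from the bail's pivot towards the keeper. It has to lie behind the keeper's tooth.
- bail_tab (a point): Point on the upper (lever-side, when raised) face of the yellow tab (24 x 24 x 4 mm) on the bail's end, 13 mm beyond the crossbar, 91 mm from the bail's pivot. Pushed towards the keeper (-y) with the lever raised, the bail goes over and falls, the crossbar passing the tooth and landing behind it on the keeper's foot; the point is then about 110 mm high at jig y of about 38 mm.
- keeper (a point): Top of the brass keeper's tooth on the cradle (12 mm along x, 5 mm along y, small lip on the side away from the lever). x = 42, y = 64, height 120 mm when level. Hooked: the crossbar lies on the side away from the lever (lesser y), on the foot, its middle 12 mm below this point (108 mm high) and, drawn tight, about 5.5 mm away in y.
- float_bowl_mid (a point): Grey cast float bowl, 56 x 46 x 34 mm, loose bystander; its centre.
- nylon_float_mid (a point): White nylon twin float, 20 x 52 x 20 mm, loose bystander; its centre.
- banjo_mid (a point): Copper banjo fitting, head 24 mm across and 14 mm high, loose bystander; centre of its head.
- choke_plunger_mid (a point): Chrome choke plunger with brass needle, 76 mm long, 16 mm thick, lying, loose bystander; its centre.
- jet_tin_mid (a point): Small open aluminium tin, 68 mm across, 26 mm high, loose bystander; its centre.
- screwdriver_grip (a point): Screwdriver, 180 mm long, lying, loose bystander; middle of its handle.
- spray_can_mid (a point): Blue metal can with pale top, 60 mm across, 170 mm high, standing, loose bystander; its centre.

How it is judged:
By the outcome, as a careful person would: the job done as asked, in the order asked, and still so for the second after the job is handed in, with the robot touching nothing.
It also fails if it takes over 58 s, if anything falls off the work surface, if the arm or the gripper's body presses on something with over 40 N, if the wrist force passes 120 N, or if a joint passes its speed limit or range.

ROBOT

A 6-joint arm with a two-finger parallel gripper is mounted at the origin on the work surface. World frame = base frame: x ahead of the robot, y to its left, z up, the work surface at z = 0. Lengths are in m, angles in rad, forces in N, time in s.
With the tool pointing down it reaches from about 0.35 to 0.975 m from the base axis. Payload 17.4 kg.
Tool frame: the origin (TCP) lies midway between the tips of the shut fingers; the grasp point (between the pads) lies 19 mm behind it; z points along the fingers, y is the line along which they close (so a half turn about z gives the same grasp; the last joint's range is limited). The gripper opens to 85 mm and grips with 20 to 120 N. Pads are 22 mm wide; open, the fingers measure 114 mm over their backs; the gripper's body (76 mm by 85 mm) begins 54 mm behind the grasp point. The pads swing forward as they close: fully open they stand 13 mm farther back than shut.
Start: joints at [-1.308, 0.116, 1.442, -0, 1.584, -0.038], TCP at [0.2, -0.645, 0.231] pointing down, gripper open.
Joint ranges: [-2.83, 2.83], [-0.83, 2.19], [0.07, 2.5], [-1.14, 4.28], [0.01, 3], [-2.97, 2.97]. Speed limits (rad/s): [1.89, 1.89, 2.22, 3.14, 3.14, 3.14].

INTERFACE

Orientations are given as a rotation vector (axis times angle).
In Python, from station import read_state, eyes, workorder gives the robot as it stands.
- The arm moves only by the tool move_arm, never from a script. Its argument "series" is a list of rows, each a list of 5 numbers: the shift along the tool's x, y, z each as a share of 15 cm, from -1 to 1, then the turn about the tool's z as a share of pi rad, from -1 to 1, then the gripper command: -1 is fully open, 1 is shut, values between are in proportion. In form: [[dx, dy, dz, twist, grip], ...]. A call has 1 to 20 rows; each row is the pose to reach, as a shift and turn from the pose commanded when the call began, along the tool's axes at that moment, turning the shorter way round; what a row does not reach only later rows make up. A row lasts 1/12 s, in which the tool goes at most 41.7 mm and 7.16 degrees, less where a joint would pass 70% of its speed; a pose out of reach is approached as far as the arm can. A call with a number of a shift or a turn outside -1 to 1 is refused whole. A call with a gripper value outside its range is refused whole. The fingers move at their own pace and stop on an object; the grip force is fixed at half the most. Time passes only in rows, so rows that repeat a pose let the fingers close. It gives the time, the measured TCP pose, the force, the opening and the grip force at its end, in the units of the state.
- read_state(): the state, without advancing time (a new reading comes with each control period).
- eyes.snapshot(name): name is "scene" or "top" or "wrist"; returns a dict with "frame" (400x640x3 uint8, red, green, blue), "fx", "fy", "cx", "cy" (pixels), "view" (4x4, takes a point from world to camera coordinates); the wrist camera has in their place "mount" (4x4, takes a point from camera to tool coordinates, whose origin is the TCP and whose axes are the flange's). Camera axes: x right, y down, z forward; pixel columns grow to the right and rows downward; lengths in m; the calibration is good to about 2 mm. A picture is of the moment at which its call begins: read the wrist's pose just before it. There is no depth.
- workorder.job_done(): hands the job in; it is judged then, once.
The state is a dict: "time": time; "q": joint angles; "joint_velocities": joint speeds; "joint_efforts": joint torques, N m; "position": TCP position; "tcp_rot": TCP orientation; "force": force on the tool from outside, world axes, zero at the start; "wrist_torque": the same for the moment, N m; "width": finger opening in m; "finger_force": force on a finger pad.
Only numpy, scipy, OpenCV 4.12 (cv2) and the standard library are available. Lean on these libraries where they do the work, as an engineer would, in place of code of your own. Each camera call takes 0.05 s, during which the arm holds its last target. There are 200 camera calls.

## Working session

There is one attempt and no reset: what is moved stays moved. The work goes in short steps, Python scripts to look and compute and a tool call to move; the robot and the scene stay as the last step left them, time stands still between calls to the robot, and variables do not carry over. Pictures are saved under pics/ and viewed, at most 10 in all, crops included, and the job is handed in when it is done.

Besides the shell and the picture viewer there is one more tool, called after "Request:" as name([rows], argument=value, ...), one row to a line, values as JSON. move_arm: Moves the arm, as the interface text tells. Its arguments: {"type":"object","properties":{"series":{"type":"array","items":{"type":"array","items":{"type":"number"}}}},"required":["series"]}

```bash
ls; mkdir -p pics; python3 - <<'E'
from station import read_state, eyes
import cv2,pickle
s=read_state(); print(s)
d={}
for n in("scene","top","wrist"):
    c=eyes.snapshot(n); d[n]=c
    cv2.imwrite(f"pics/{n}0.png",c["frame"][:,:,::-1])
    print(n,{k:(v.tolist() if hasattr(v,'tolist') else v) for k,v in c.items() if k!="frame"})
pickle.dump(d,open("d0.pkl","wb"))
E
```

```text
pics
{'time': 0.0, 'q': array([-1.30776989e+00,  1.16515753e-01,  1.44228019e+00,  1.05639021e-05,
        1.58397776e+00, -3.77957649e-02]), 'joint_velocities': array([ 1.42071237e-03,  1.91704284e-04, -1.30908048e-03, -4.85237312e-05,
       -1.10942196e-03,  5.28168501e-04]), 'joint_efforts': array([-7.49143674e-04, -7.31994438e+01, -6.32494783e+01, -9.69268262e-05,
        6.25216984e-03,  6.01889406e-05]), 'position': array([ 0.19995481, -0.64450835,  0.23053282]), 'tcp_rot': array([-3.10496116e+00, -4.70574885e-01,  1.91923112e-04]), 'force': array([-0.16055701,  0.97572603,  0.01764697]), 'wrist_torque': array([-0.04585379,  0.02195828, -0.01591564]), 'finger_force': 0.0, 'width': 0.08570598264701788}
scene {'fx': 383.5673361839887, 'fy': 383.5673361839887, 'cx': 312.5071983714951, 'cy': 199.91869050120638, 'view': [[0.6133002427266596, 0.7898328079921182, -0.005191116518290868, -0.3495055820195761], [0.5055469789548468, -0.39758679410957964, -0.7657329777535343, -0.21267436054887906], [-0.6068649473655966, 0.46699986784682573, -0.6431376672921585, 1.455053261768248], [0.0, 0.0, 0.0, 1.0]]}
top {'fx': 420.83974773045344, 'fy': 420.83974773045344, 'cx': 322.6042071126895, 'cy': 196.70279098436913, 'view': [[-0.009477281281363997, -0.9999420110025816, -0.005114271368157216, 0.018094340092512876], [-0.992995499902479, 0.010013566581243482, -0.11772708124195287, 0.5989295257442364], [0.11777146646340222, 0.0039627157904962304, -0.9930328184761187, 1.2747154176123752], [0.0, 0.0, 0.0, 1.0]]}
wrist {'fx': 308.42500585981696, 'fy': 308.42500585981696, 'cx': 320.77476725921815, 'cy': 201.04568674773287, 'mount': [[-0.0009015295763646849, -0.9570498467034477, -0.2899220208423775, 0.07265575118434361], [0.9999994453409116, -0.0007049244569429205, -0.0007825595041351622, -0.000995834778430793], [0.0005445753303707413, -0.28992256553503215, 0.9570499513773003, -0.14203003784970866], [0.0, 0.0, 0.0, 1.0]]}
```

View pics/scene0.png

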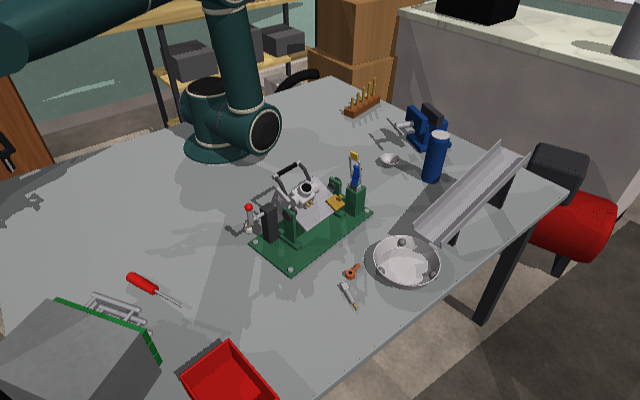

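View pics/top0.png

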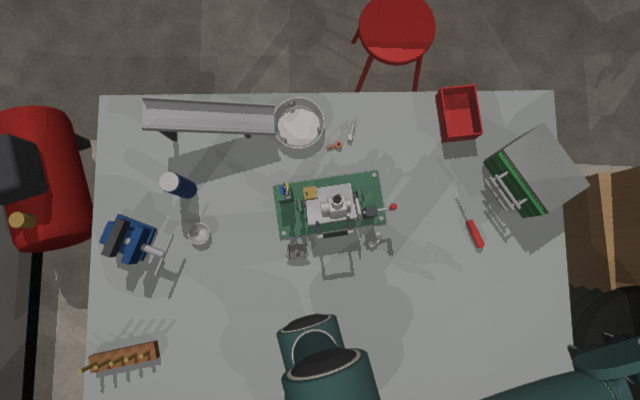

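The scene view shows the jig around (310,225), with its red knob at (248,207) and the tab at (355,155). The top view shows the base plate corners near (274,180), (383,171), (388,232) and (280,241). Next I'll measure the plate and enlarge the jig.

```bash
cat > h.py <<'E'
import numpy as np,cv2,pickle
from scipy.spatial.transform import Rotation as R
def ray(c,uv):
    V=np.array(c["view"]);Rm=V[:3,:3];o=-Rm.T@V[:3,3]
    d=Rm.T@np.array([(uv[0]-c["cx"])/c["fx"],(uv[1]-c["cy"])/c["fy"],1]);return o,d/np.linalg.norm(d)
def plane(c,uv,z):
    o,d=ray(c,uv);return o+d*(z-o[2])/d[2]
def tri(rs):
    A=np.zeros((3,3));b=np.zeros(3)
    for o,d in rs:
        P=np.eye(3)-np.outer(d,d);A+=P;b+=P@o
    p=np.linalg.solve(A,b);return p,[np.linalg.norm((np.eye(3)-np.outer(d,d))@(p-o)) for o,d in rs]
def proj(c,p):
    V=np.array(c["view"]);q=V[:3,:3]@np.asarray(p)+V[:3,3];return np.array([c["cx"]+c["fx"]*q[0]/q[2],c["cy"]+c["fy"]*q[1]/q[2]])
def mask(f,lo,hi,box):
    m=cv2.inRange(cv2.cvtColor(f,cv2.COLOR_RGB2HSV),lo,hi);z=np.zeros_like(m);x0,y0,x1,y1=box;z[y0:y1,x0:x1]=m[y0:y1,x0:x1];return z
def cen(m):
    y,x=np.nonzero(m);return (x.mean(),y.mean(),len(x)) if len(x) else None
E
python3 - <<'E'
from h import *
d=pickle.load(open("d0.pkl","rb"));t=d["top"];s=d["scene"]
m=mask(t["frame"],(45,60,20),(85,255,255),(262,160,400,255))
ys,xs=np.nonzero(m);h=cv2.convexHull(np.stack([xs,ys],1))
P=np.array([plane(t,p[0],0.01)[:2] for p in h.astype(float)],dtype=np.float32)
r=cv2.minAreaRect(P);print("rect",r,cv2.boxPoints(r))
for n,c,b in(("top",t,(270,165,400,245)),("scene",s,(235,140,380,280))):
    for k,lo,hi in(("red",(0,150,80),(8,255,255)),("yel",(22,130,90),(32,255,255)),("blue",(105,130,50),(125,255,255))):
        print(n,k,cen(mask(c["frame"],lo,hi,b)))
a=cv2.resize(t["frame"][160:260,262:402],None,fx=5.6,fy=5.6,interpolation=cv2.INTER_CUBIC)[:,:,::-1]
cv2.imwrite("pics/tc.png",a)
b=cv2.resize(s["frame"][140:285,232:392],None,fx=4,fy=4,interpolation=cv2.INTER_CUBIC)[:,:,::-1]
cv2.imwrite("pics/sc.png",b)
E
```

```text
rect ((0.5796109437942505, -0.007277622818946838), (0.16657951474189758, 0.33678293228149414), 8.039143562316895) [[ 0.4735902   0.14781098]
 [ 0.5206892  -0.18566231]
 [ 0.6856317  -0.16236623]
 [ 0.6385327   0.17110707]]
top red (np.float64(393.0769230769231), np.float64(206.3846153846154), 26)
top yel (np.float64(286.6666666666667), np.float64(186.66666666666666), 9)
top blue (np.float64(281.93939393939394), np.float64(190.0909090909091), 33)
scene red (np.float64(253.96226415094338), np.float64(210.60377358490567), 53)
scene yel (np.float64(350.7560975609756), np.float64(160.90243902439025), 41)
scene blue (np.float64(355.176), np.float64(175.696), 125)
```

View pics/tc.png

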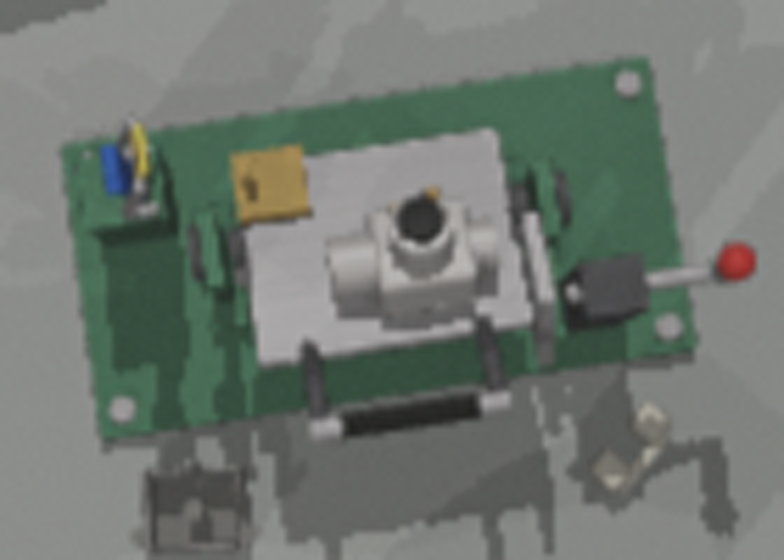

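View pics/sc.png

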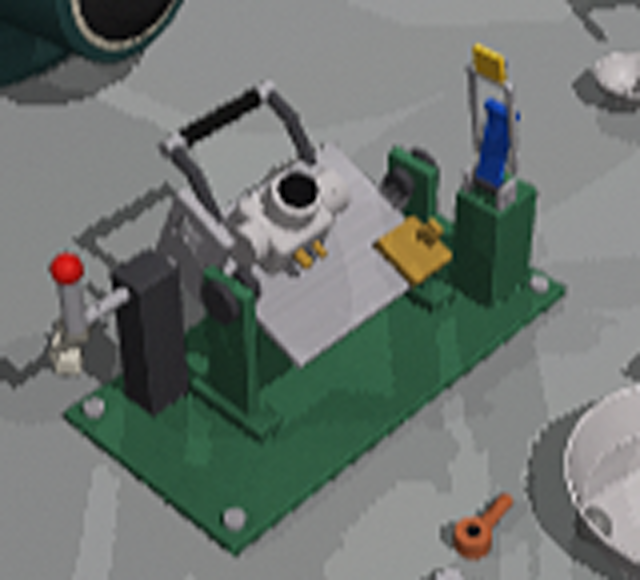

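The top crop shows the handle bar from (315,428) to (505,400), the pin post and red ball at (735,262), the tab at (140,150) and the loose float near (630,450). The scene crop agrees: lever and bail are upright and the tab is at (490,62).

```bash
cat >> h.py <<'E'
YAW=np.radians(8.04);J0=np.array([0.5796,-0.0073,0.0]);JR=R.from_euler('z',YAW).as_matrix()
def tojig(p): return JR.T@(np.asarray(p)-J0)
def towld(p): return J0+JR@np.asarray(p)
E
python3 - <<'E'
from h import *
from station import read_state
d=pickle.load(open("d0.pkl","rb"));t=d["top"];s=d["scene"]
def pr(n,a,b):
    p,e=tri([ray(t,a),ray(s,b)]);print(n,(tojig(p)*1000).round(1),np.round(np.array(e)*1000,1))
ra=cen(mask(t["frame"],(0,150,80),(8,255,255),(385,195,402,215)));rb=cen(mask(s["frame"],(0,150,80),(8,255,255),(240,195,260,215)))
pr("ball",ra,rb);print("  at z=161",(tojig(plane(t,ra,.161))*1000).round(1),(tojig(plane(s,rb,.161))*1000).round(1))
ya=cen(mask(t["frame"],(22,130,90),(32,255,255),(280,175,295,195)));yb=cen(mask(s["frame"],(22,130,60),(32,255,255),(345,148,362,162)))
print(ya,yb);pr("tab",ya,yb)
# handle: dark grip blobs
for n,c,b in(("top",t,(318,227,352,243)),("scene",s,(274,158,300,178))):
    m=cv2.inRange(c["frame"],(0,0,0),(48,48,48));z=np.zeros_like(m);z[b[1]:b[3],b[0]:b[2]]=m[b[1]:b[3],b[0]:b[2]]
    k,l,st,ce=cv2.connectedComponentsWithStats(z);i=1+st[1:,4].argmax();print(n,st[i],ce[i])
    if n=="top":A=ce[i]
    else:pr("handle",A,ce[i])
for q in(.35,.45,.55,.65,.75):
    P=towld([-.11*np.cos(q),0,.115+.11*np.sin(q)]);print(q,proj(t,P).round(1),proj(s,P).round(1))
st=read_state();M=R.from_rotvec(st["tcp_rot"]).as_matrix();print(M.round(3))
T=towld([-.11,0,.231]);print(T, M.T@(T-st["position"])/.15)
E
```

```text
ball [ -49.2 -172.2  162.7] [0.6 0.6]
  at z=161 [ -49.4 -173.   161. ] [ -50.4 -170.7  161. ]
(np.float64(286.6666666666667), np.float64(186.66666666666666), 9) (np.float64(353.97222222222223), np.float64(155.22222222222223), 36)
tab [ 42.5 111.  217.8] [1. 1.]
top [324 231  23   7  73] [335. 234.]
scene [277 163  20  14  86] [287.01162791 168.79069767]
handle [-100.1    1.1  161.1] [1.9 1.9]
0.35 [334.9 234.8] [285.4 171. ]
0.45 [334.8 233.2] [286.3 168.6]
0.55 [334.6 231.2] [287.4 166.5]
0.65 [334.3 228.8] [288.8 164.6]
0.75 [334.  226.1] [290.5 163.1]
[[ 0.955  0.296 -0.   ]
 [ 0.296 -0.955  0.001]
 [ 0.    -0.001 -1.   ]]
[ 0.47068123 -0.02268508  0.231     ] [ 2.95226788e+00 -3.42494379e+00  1.39456338e-03]
```

Request:
move_arm([
  [0.85,-1,0,-0.449,1],
  [0.85,-1,0,-0.449,1],
  [0.85,-1,0,-0.449,1],
  [0.85,-1,0,-0.449,1],
  [0.85,-1,0,-0.449,1],
  [0.85,-1,0,-0.449,1],
  [0.85,-1,0,-0.449,1],
  [0.85,-1,0,-0.449,1],
  [0.85,-1,0,-0.449,1],
  [0.85,-1,0,-0.449,1],
  [0.85,-1,0,-0.449,1],
  [0.85,-1,0,-0.449,1],
  [0.85,-1,0,-0.449,1],
])

```text
time: 1.23
position: [0.2773, -0.4636, 0.2311]
tcp_rot: [-2.057, -2.374, -0.0]
force: [0.6, -0.5, 0.5]
width: 0.0
finger_force: 0.0
```

```bash
cat > g.py <<'E'
from h import *
from station import read_state
import sys
s=read_state();M=R.from_rotvec(s["tcp_rot"]).as_matrix()
print("t",round(s["time"],2),"jig mm",(tojig(s["position"])*1000).round(1),"yaw err deg",round(np.degrees(np.arctan2(M[1,1],M[0,1])-YAW),2),"F",(JR.T@s["force"]).round(1),"w",round(s["width"],4),"q",s["q"].round(2))
if len(sys.argv)>1:
    T=towld(np.array(eval(sys.argv[1]))/1000);print("shares",(M.T@(T-s["position"])/.15).round(3))
E
python3 g.py "[-105,0,231]"
```

```text
t 1.23 jig mm [-363.2 -409.5  231.1] yaw err deg 0.13 F [ 0.5 -0.5  0.5] w 0.0 q [-1.08 -0.18  1.73 -0.    1.59 -1.22]
shares [2.726e+00 1.727e+00 1.000e-03]
```

Request:
move_arm([
  [1,0.62,0,0,1],
  [1,0.62,0,0,1],
  [1,0.62,0,0,1],
  [1,0.62,0,0,1],
  [1,0.62,0,0,1],
])

```text
time: 1.65
position: [0.3497, -0.2982, 0.2316]
tcp_rot: [2.059, 2.372, 0.002]
force: [-0.2, 0.2, 0.5]
width: 0.0002
finger_force: 0.0
```

Request:
move_arm([
  [1,0.62,0,0,1],
  [1,0.62,0,0,1],
  [1,0.62,0,0,1],
  [1,0.62,0,0,1],
  [1,0.62,0,0,1],
])

```text
time: 2.07
position: [0.4207, -0.1364, 0.2314]
tcp_rot: [-2.058, -2.373, -0.002]
force: [-0.0, -1.2, 0.0]
width: 0.0003
finger_force: 0.0
```

```bash
python3 g.py "[-102,0,190]"
```

```text
t 2.07 jig mm [-175.4 -105.6  231.4] yaw err deg 0.09 F [-0.2 -1.1  0. ] w 0.0003 q [-0.37 -0.41  1.91  0.    1.64 -0.51]
shares [0.703 0.49  0.277]
```

Request:
move_arm([
  [0.7,0.48,0,0,1],
  [0.7,0.48,0,0,1],
  [0.7,0.48,0,0,1],
  [0.7,0.48,0,0,1],
  [0.7,0.48,0.2,0,1],
  [0.7,0.48,0.27,0,1],
  [0.7,0.48,0.27,0,1],
])

```text
time: 2.65
position: [0.4749, -0.0266, 0.1879]
tcp_rot: [-2.059, -2.368, 0.004]
force: [-0.3, -0.3, -0.6]
width: 0.0002
finger_force: 0.0
```

```bash
python3 g.py "[-110,0,121.5]"
```

```text
t 2.65 jig mm [-106.4   -4.4  187.9] yaw err deg -0.05 F [-0.3 -0.3 -0.6] w 0.0002 q [-0.11 -0.31  1.91 -0.    1.55 -0.25]
shares [ 0.029 -0.022  0.442]
```

Request:
move_arm([
  [0.02,0.02,0.06,0,1],
  [0.02,0.02,0.1,0,1],
  [0.02,0.02,0.14,0,1],
  [0.02,0.01,0.18,0,1],
  [0.02,0.01,0.22,0,1],
  [0.02,0,0.26,0,1],
  [0.02,0,0.3,0,1],
  [0.02,-0.01,0.34,0,1],
  [0.02,-0.01,0.38,0,1],
  [0.02,-0.02,0.41,0,1],
  [0.02,-0.02,0.44,0,1],
  [0.02,-0.02,0.45,0,1],
  [0.02,-0.02,0.45,0,1],
])

```text
time: 3.73
position: [0.4725, -0.0239, 0.1227]
tcp_rot: [-2.06, -2.372, 0.001]
force: [-0.4, -0.2, 0.2]
width: 0.0005
finger_force: 0.0
```

```bash
python3 g.py "[-110,0,121.5]"; python3 - <<'E'
from h import *
from station import eyes
c=eyes.snapshot("scene");f=c["frame"]
cv2.imwrite("pics/s1.png",cv2.resize(f[130:285,222:392],None,fx=3.8,fy=3.8,interpolation=cv2.INTER_CUBIC)[:,:,::-1])
E
```

```text
t 3.73 jig mm [-108.4   -1.5  122.7] yaw err deg 0.02 F [-0.4 -0.2  0.2] w 0.0005 q [-0.1  -0.29  2.    0.    1.43 -0.25]
shares [ 0.01  -0.011  0.008]
```

View pics/s1.png

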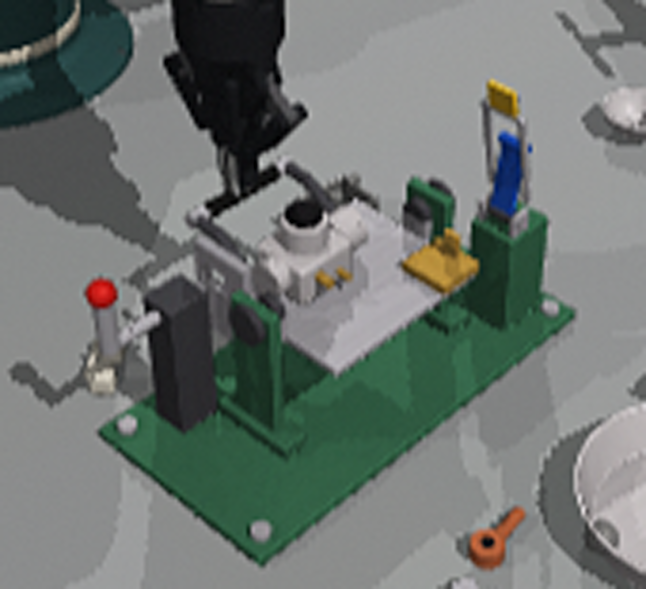

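The fingers hold the bar near level: its ends are at (197,217) and (285,165) in the crop. I'll retract and measure the angle.

Request:
move_arm([
  [0,0,-0.3,0,1],
  [-0.1,0,-0.6,0,1],
  [-0.4,0,-0.6,0,1],
  [-0.7,0.1,-0.6,0,1],
  [-1,0.2,-0.6,0,1],
  [-1,0.2,-0.6,0,1],
])

```text
time: 4.28
position: [0.5245, -0.172, 0.2136]
tcp_rot: [2.061, 2.369, -0.0]
force: [0.2, -0.0, -0.4]
width: 0.0003
finger_force: 0.0
```

```bash
python3 - <<'E'
from h import *
from station import eyes
for n,b in(("top",(318,222,355,250)),("scene",(272,164,300,196))):
    c=eyes.snapshot(n);m=cv2.inRange(c["frame"],(0,0,0),(48,48,48));z=np.zeros_like(m);z[b[1]:b[3],b[0]:b[2]]=m[b[1]:b[3],b[0]:b[2]]
    k,l,st,ce=cv2.connectedComponentsWithStats(z);i=1+st[1:,4].argmax();print(n,st[i],ce[i])
    for q in(-.1,-.05,0,.05,.1,.15,.2):print(q,proj(c,towld([-.11*np.cos(q),0,.115+.11*np.sin(q)])).round(1),end=' ')
    print()
E
python3 g.py "[-50,-215,225]"
```

```text
top [325 235  22   6  57] [335.52631579 237.42105263]
-0.1 [334.9 237.4] -0.05 [334.9 237.5] 0 [335.  237.5] 0.05 [335.  237.4] 0.1 [335.  237.2] 0.15 [335.  236.9] 0.2 [335.  236.5] 
scene [276 174  19  13  75] [285.04       179.82666667]
-0.1 [284.8 184.1] -0.05 [284.6 182.5] 0 [284.5 180.9] 0.05 [284.4 179.4] 0.1 [284.4 177.9] 0.15 [284.4 176.4] 0.2 [284.6 175. ] 
t 4.38 jig mm [ -77.9 -154.1  212.8] yaw err deg -0.14 F [0.2 0.2 0.1] w 0.0 q [-0.36 -0.15  1.73 -0.    1.56 -0.5 ]
shares [-0.406  0.187 -0.082]
```

Request:
move_arm([
  [-0.4,0.19,0,0,1],
  [-0.4,0.19,0,0,1],
  [-0.4,0.19,0.15,0,1],
  [-0.4,0.19,0.35,0,1],
  [-0.4,0.19,0.52,0,1],
  [-0.4,0.19,0.52,0,1],
  [-0.4,0.19,0.52,0,1],
])

```text
time: 4.97
position: [0.5595, -0.2229, 0.135]
tcp_rot: [-2.058, -2.371, 0.001]
force: [0.4, -0.3, 1.3]
width: 0.0002
finger_force: 0.0
```

```bash
python3 g.py "[-50,-169,135]"
```

```text
t 4.97 jig mm [ -50.  -210.6  135. ] yaw err deg 0.04 F [ 0.4 -0.3  1.3] w 0.0002 q [-0.42  0.    1.72  0.    1.42 -0.56]
shares [0.278 0.    0.   ]
```

Request:
move_arm([
  [0.04,0,0,0,1],
  [0.08,0,0,0,1],
  [0.11,0,0,0,1],
  [0.13,0,0,0,1],
  [0.15,0,0,0,1],
  [0.17,0,0,0,1],
  [0.19,0,0,0,1],
  [0.21,0,0,0,1],
  [0.23,0,0,0,1],
  [0.24,0,0,0,1],
  [0.25,0,0,0,1],
  [0.26,0,0,0,1],
  [0.26,0,0,0,1],
])

```text
time: 6.05
position: [0.5544, -0.1848, 0.1352]
tcp_rot: [-2.06, -2.372, -0.0]
force: [0.4, -0.3, -0.4]
width: -0.0002
finger_force: 0.2
```

```bash
cat > b.py <<'E'
from h import *
from station import eyes
t=eyes.snapshot("top");s=eyes.snapshot("scene")
ra=cen(mask(t["frame"],(0,150,80),(8,255,255),(365,190,402,220)));rb=cen(mask(s["frame"],(0,150,80),(8,255,255),(240,190,280,220)))
print(ra,rb)
if ra:print("top",(tojig(plane(t,ra,.161))*1000).round(1))
if rb:print("scene",(tojig(plane(s,rb,.161))*1000).round(1))
E
python3 g.py; python3 b.py
```

```text
t 6.05 jig mm [ -49.7 -172.3  135.2] yaw err deg 0.02 F [ 0.4 -0.3 -0.4] w -0.0002 q [-0.37 -0.04  1.76  0.    1.42 -0.51]
None (np.float64(257.0), np.float64(205.5), 4)
scene [ -39.  -152.9  161. ]
```

Still free of the stop; I'll push on in small steps.

Request:
move_arm([
  [0.01,0,0,0,1],
  [0.02,0,0,0,1],
  [0.03,0,0,0,1],
  [0.03,0,0,0,1],
])

```text
time: 6.48
position: [0.5538, -0.1806, 0.1352]
tcp_rot: [2.06, 2.372, -0.001]
force: [0.3, -3.9, -1.0]
width: -0.0001
finger_force: 1.3
```

```bash
python3 g.py
```

```text
t 6.48 jig mm [ -49.8 -168.   135.2] yaw err deg 0.01 F [-0.3 -3.9 -1. ] w -0.0001 q [-0.36 -0.04  1.76 -0.    1.42 -0.5 ]
```

Request:
move_arm([
  [0.01,0,0,0,1],
  [0.02,0,0,0,1],
  [0.03,0,0,0,1],
  [0.03,0,0,0,1],
])

```text
time: 6.82
position: [0.5536, -0.1797, 0.1357]
tcp_rot: [2.058, 2.366, -0.007]
force: [6.3, -34.0, -5.2]
width: -0.0001
finger_force: 17.5
```

```bash
python3 g.py
```

```text
t 6.82 jig mm [ -49.8 -167.1  135.7] yaw err deg -0.07 F [  1.4 -34.6  -5.2] w -0.0001 q [-0.35 -0.05  1.76 -0.01  1.42 -0.49]
```

Request:
move_arm([
  [-0.1,0,0,0,1],
  [-0.15,0,-0.3,0,1],
  [-0.15,0,-0.6,0,1],
  [-0.1,0.2,-0.86,0,1],
  [0.2,0.4,-0.86,0,1],
  [0.5,0.6,-0.86,0,1],
  [0.75,0.6,-0.86,0,1],
  [1,0.6,-0.86,0,1],
  [1,0.6,-0.86,0,1],
  [1,0.6,-0.86,0,1],
])

```text
time: 7.65
position: [0.6212, -0.011, 0.2643]
tcp_rot: [-2.055, -2.375, -0.001]
force: [0.2, -0.4, 0.6]
width: 0.0002
finger_force: 0.0
```

```bash
python3 g.py "[42,150,262]"; python3 b.py
```

```text
t 7.65 jig mm [ 40.7  -9.5 264.3] yaw err deg 0.24 F [ 0.1 -0.4  0.6] w 0.0002 q [-0.06 -0.01  1.52  0.    1.63 -0.2 ]
shares [1.063 0.013 0.017]
(np.float64(384.18518518518516), np.float64(207.59259259259258), 27) (np.float64(256.17021276595744), np.float64(202.0212765957447), 47)
top [ -49.  -147.8  161. ]
scene [ -50.7 -145.9  161. ]
```

Ball at y ≈ -148, so the pin is home. Next, the bail.

Request:
move_arm([
  [0.5,0,0,0,1],
  [1,0,0,0,1],
  [1,0,0,0,1],
  [1,0,0,0,1],
  [1,0,0,0,1],
  [1,0,0.2,0,1],
  [1,0,0.41,0,1],
  [1,0,0.41,0,1],
  [1,0,0.41,0,1],
])

```text
time: 8.5
position: [0.6, 0.1323, 0.202]
tcp_rot: [-2.06, -2.369, 0.004]
force: [1.2, -0.3, 1.2]
width: 0.0
finger_force: 0.0
```

```bash
python3 g.py "[42,80,203]"
```

```text
t 8.5 jig mm [ 39.8 135.3 202. ] yaw err deg -0.05 F [ 1.1 -0.4  1.2] w 0.0 q [ 0.18 -0.    1.61 -0.    1.53  0.04]
shares [-0.369  0.015 -0.007]
```

Request:
move_arm([
  [-0.06,0.01,0,0,1],
  [-0.1,0.01,0,0,1],
  [-0.14,0.01,0,0,1],
  [-0.18,0.01,0,0,1],
  [-0.22,0.01,0,0,1],
  [-0.26,0.01,0,0,1],
  [-0.3,0.01,0,0,1],
  [-0.34,0.01,0,0,1],
  [-0.34,0.01,0,0,1],
  [-0.34,0.01,0,0,1],
  [-0.34,0.01,0,0,1],
])

```text
time: 9.42
position: [0.609, 0.0833, 0.2028]
tcp_rot: [-2.06, -2.372, -0.0]
force: [-0.1, 0.6, 0.2]
width: -0.0001
finger_force: 0.0
```

```bash
cat > tab.py <<'E'
from h import *
from station import eyes
import sys
t=eyes.snapshot("top");s=eyes.snapshot("scene")
a=cen(mask(t["frame"],(24,150,100),(32,255,255),(270,165,330,215)));b=cen(mask(s["frame"],(24,150,80),(32,255,255),(320,140,365,215)))
print(a,b)
for n,c in(("top",t),("scene",s)):print(n,"expect hooked tab",proj(c,towld([.042,.038,.110])).round(1),"upright",proj(c,towld([.042,.108,.215])).round(1))
cv2.imwrite(f"pics/{sys.argv[1]}.png",np.hstack([cv2.resize(s["frame"][130:250,300:390],(375,500),interpolation=cv2.INTER_CUBIC),cv2.resize(t["frame"][160:240,262:332],(420,500),interpolation=cv2.INTER_CUBIC)])[:,:,::-1])
E
python3 g.py; python3 tab.py b1
```

```text
t 9.42 jig mm [ 41.7  85.6 202.8] yaw err deg 0.01 F [-0.   0.7  0.2] w -0.0001 q [ 0.09 -0.01  1.61  0.    1.53 -0.05]
None (np.float64(336.8888888888889), np.float64(185.44444444444446), 9)
top expect hooked tab [314.3 188.1] upright [287.6 186.6]
scene expect hooked tab [333.5 199.9] upright [352.6 156.6]
```

View pics/b1.png

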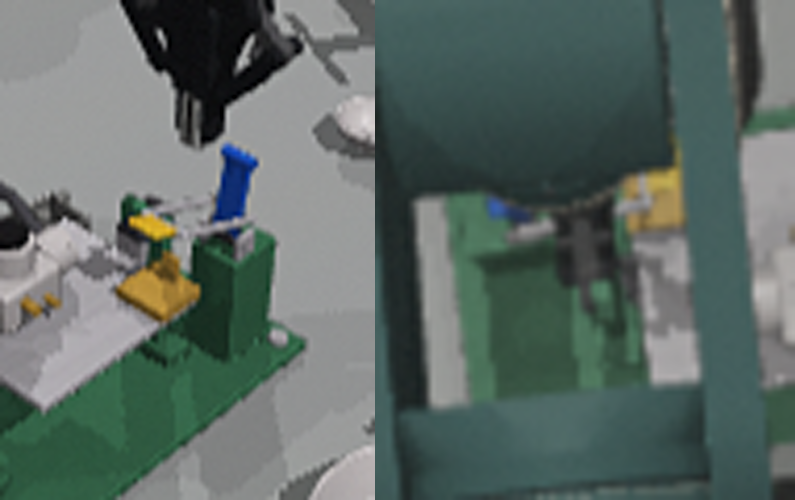

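The bail is over and near horizontal, with its tab at (150,228) in the left crop, above the keeper. It may still be falling, so I'll re-measure.

```bash
python3 tab.py b2; python3 tab.py b2 | head -1; python3 - <<'E'
from h import *
d=pickle.load(open("d0.pkl","rb"))["scene"]
for q in (1.4,1.45,1.5):
  py,pz=122+18*np.cos(q-.2),110+18*np.sin(q-.2)
  for sl in(.4,.3,.2,.1,0,-.1,-.2,-.3):print(sl,proj(d,towld(np.array([42,py-91*np.cos(sl),pz+91*np.sin(sl)])/1000)).round(1),end=' ')
  print()
E
```

```text
None (np.float64(334.5151515151515), np.float64(192.6969696969697), 33)
top expect hooked tab [314.3 188.1] upright [287.6 186.6]
scene expect hooked tab [333.5 199.9] upright [352.6 156.6]
None (np.float64(334.84444444444443), np.float64(200.66666666666666), 45)
0.4 [335.8 183.4] 0.3 [334.9 186.5] 0.2 [334.2 189.5] 0.1 [333.8 192.4] 0 [333.6 195.2] -0.1 [333.6 197.7] -0.2 [333.8 200.1] -0.3 [334.3 202.2] 
0.4 [335.6 183.4] 0.3 [334.7 186.5] 0.2 [334.  189.6] 0.1 [333.6 192.5] 0 [333.4 195.2] -0.1 [333.4 197.8] -0.2 [333.6 200.1] -0.3 [334.1 202.3] 
0.4 [335.4 183.5] 0.3 [334.5 186.6] 0.2 [333.8 189.6] 0.1 [333.4 192.6] 0 [333.1 195.3] -0.1 [333.2 197.9] -0.2 [333.4 200.2] -0.3 [333.9 202.3]
```

The tab has settled at (334.8,200.7), matching the expected hooked position of (333.5,199.9). Now the lever.

Request:
move_arm([
  [0,0,0.2,0,1],
  [0,0,0.3,0,1],
  [0,0,0.3,0,1],
  [0.08,0,0.3,0,1],
  [0.15,0,0.3,0,1],
  [0.2,0,0.3,0,1],
  [0.23,0,0.305,0,1],
  [0.26,0,0.31,0,1],
  [0.29,0,0.32,0,1],
  [0.32,0,0.335,0,1],
  [0.345,0,0.35,0,1],
  [0.37,0,0.37,0,1],
  [0.37,0,0.37,0,1],
])

```text
time: 10.8
position: [0.6009, 0.1387, 0.1465]
tcp_rot: [-2.059, -2.372, 0.001]
force: [-1.0, 0.9, -0.6]
width: -0.0001
finger_force: 0.0
```

```bash
python3 g.py; python3 tab.py b3
```

```text
t 10.8 jig mm [ 41.5 141.6 146.5] yaw err deg 0.03 F [-0.9  1.  -0.6] w -0.0001 q [0.19 0.03 1.67 0.   1.44 0.04]
None (np.float64(335.8536585365854), np.float64(199.26829268292684), 41)
top expect hooked tab [314.3 188.1] upright [287.6 186.6]
scene expect hooked tab [333.5 199.9] upright [352.6 156.6]
```

View pics/b3.png

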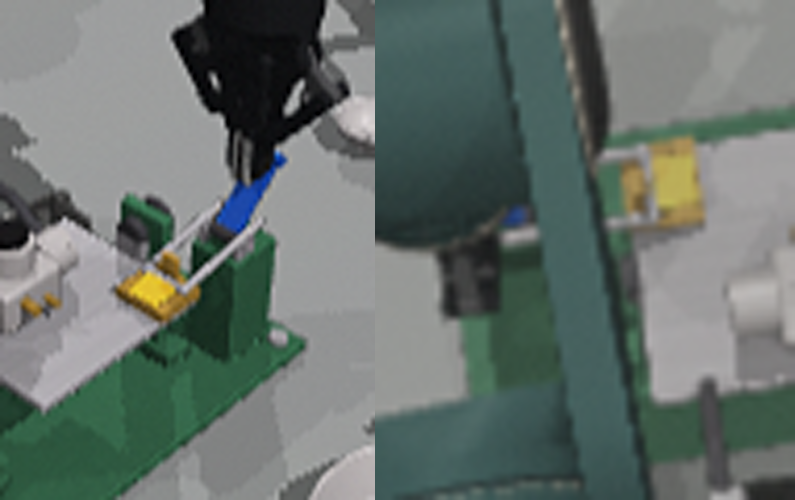

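The bail lies over the keeper with the tab at (155,290) on the far side of the tooth, and the lever is at about 0.8 rad. I'll press on down.

Request:
move_arm([
  [0.02,0,0.02,0,1],
  [0.043,0,0.038,0,1],
  [0.06,0,0.06,0,1],
  [0.08,0,0.09,0,1],
  [0.095,0,0.12,0,1],
  [0.107,0,0.15,0,1],
  [0.112,0,0.18,0,1],
  [0.116,0,0.2,0,1],
  [0.116,0,0.215,0,1],
  [0.116,0,0.22,0,1],
  [0.116,0,0.22,0,1],
])

```text
time: 11.82
position: [0.5987, 0.1555, 0.1145]
tcp_rot: [-2.06, -2.372, -0.0]
force: [-1.3, 2.2, 4.1]
width: 0.0
finger_force: 2.2
```

```bash
python3 g.py
```

```text
t 11.82 jig mm [ 41.7 158.5 114.5] yaw err deg 0.01 F [-1.   2.4  4.1] w 0.0 q [0.21 0.05 1.7  0.   1.39 0.07]
```

Request:
move_arm([
  [0,0,0.015,0,1],
  [0,0,0.025,0,1],
  [0,0,0.025,0,1],
])

```text
time: 12.07
position: [0.5991, 0.1556, 0.1141]
tcp_rot: [2.059, 2.371, 0.003]
force: [-16.1, -1.5, 34.5]
width: 0.0002
finger_force: 17.0
```

```bash
python3 g.py
```

```text
t 12.07 jig mm [ 42.1 158.5 114.1] yaw err deg 0.01 F [-16.2   0.7  34.5] w 0.0002 q [0.21 0.05 1.7  0.   1.39 0.07]
```

Hard stop at z = 114, so the lever is flat. I'll retract straight up and check.

Request:
move_arm([
  [0,0,-0.2,0,1],
  [0,0,-0.5,0,1],
  [0,0,-0.8,0,1],
  [0,0,-1,0,1],
  [0.1,-0.3,-1,0,1],
  [0.3,-0.6,-1,0,1],
  [0.5,-1,-1,0,1],
  [0.5,-1,-1,0,1],
  [0.5,-1,-1,0,1],
  [0.5,-1,-1,0,1],
])

```text
time: 12.9
position: [0.4385, 0.2091, 0.2611]
tcp_rot: [2.057, 2.373, 0.002]
force: [0.0, 0.1, 0.1]
width: -0.0002
finger_force: 0.0
```

```bash
python3 g.py; python3 b.py; python3 - <<'E'
from h import *
from station import eyes
s=eyes.snapshot("scene");t=eyes.snapshot("top")
cv2.imwrite("pics/f.png",np.hstack([cv2.resize(s["frame"][140:270,232:382],(450,390),interpolation=cv2.INTER_CUBIC),cv2.resize(t["frame"][160:260,262:352],(350,390),interpolation=cv2.INTER_CUBIC)])[:,:,::-1])
bm=cen(mask(s["frame"],(105,130,50),(125,255,255),(340,160,385,215)))
print("blue",bm,"flat expect",proj(s,towld([.042,.152,.1145])))
b=(272,164,300,196);m=cv2.inRange(s["frame"],(0,0,0),(48,48,48));z=np.zeros_like(m);z[b[1]:b[3],b[0]:b[2]]=m[b[1]:b[3],b[0]:b[2]]
k,l,st,ce=cv2.connectedComponentsWithStats(z);i=1+st[1:,4].argmax();print("handle",ce[i],st[i])
E
```

```text
t 12.9 jig mm [-109.4  234.   261.1] yaw err deg 0.13 F [0.1 0.1 0.1] w -0.0002 q [ 0.39 -0.31  1.79 -0.    1.66  0.25]
(np.float64(384.3333333333333), np.float64(207.875), 24) (np.float64(256.2391304347826), np.float64(201.97826086956522), 46)
top [ -49.9 -148.1  161. ]
scene [ -50.7 -145.7  161. ]
blue (np.float64(362.050505050505), np.float64(179.35353535353536), 99) flat expect [360.35234758 180.04039051]
handle [285.36111111 179.72222222] [276 174  19  13  72]
```

View pics/f.png

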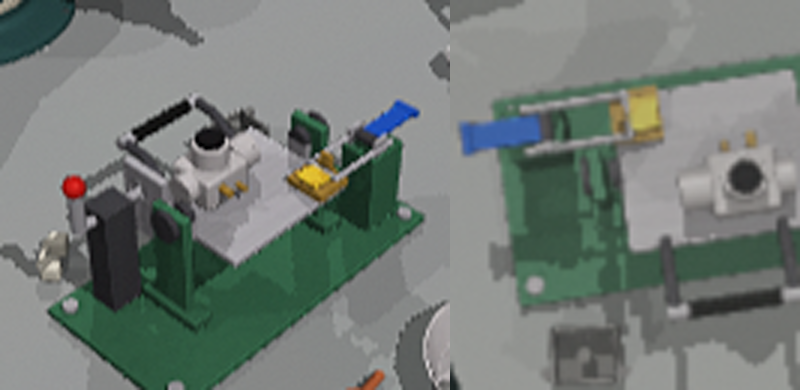

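The lever lies flat at (392,120) and the bail is tight over the keeper at (318,180). The pin is home, the cradle is level and the loose parts are undisturbed. I'll hand it in.

```bash
python3 -c "from station import workorder; print(workorder.job_done())"
```

```text
the job is handed in; nothing more can be done
None
```

I finished the job in the order asked and handed it in at about 13 s. The final images show the cradle level, the lock pin home, the bail hooked behind the keeper's tooth and the lever flat; the robot touched none of the loose parts. No verdict came back.

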